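# Hold a microfluidic chip up to the inspection camera

## Robot

A 6-joint arm with a two-finger parallel gripper is mounted at the origin on the work surface. World frame = base frame: x ahead of the robot, y to its left, z up, the work surface at z = 0. Lengths are in m, angles in rad, forces in N, time in s.
With the tool pointing down it reaches from about 0.3 to 0.875 m from the base axis. Payload 6.4 kg.
Tool frame: the origin (TCP) lies midway between the tips of the shut fingers; the grasp point (between the pads) lies 19 mm behind it; z points along the fingers, y is the line along which they close (so a half turn about z gives the same grasp; the last joint's range is limited). The gripper opens to 85 mm and grips with 20 to 120 N. Pads are 22 mm wide; open, the fingers measure 114 mm over their backs; the gripper's body (76 mm by 85 mm) begins 54 mm behind the grasp point. The pads swing forward as they close: fully open they stand 13 mm farther back than shut.
Start: joints at [0.918, 0.181, 1.607, -0, 1.354, -0.206], TCP at [0.248, 0.519, 0.192] pointing down, gripper open.
Joint ranges: [-2.99, 2.99], [-0.89, 2.07], [0.3, 2.58], [-1.14, 4.28], [0, 2.63], [-3.12, 3.12]. Speed limits (rad/s): [2.57, 2.57, 3.01, 3.14, 3.14, 3.14].

## Interface

Orientations are given as a unit quaternion [w, x, y, z].
In Python, from bench import get_obs, camera, hand_in gives the robot as it stands.
- The arm moves only by the tool carry_out, never from a script. Its argument "plan" is a list that holds one entry, the list of rows, each a list of 7 numbers: the shift along the world's x, y, z in m, then the turn, a rotation vector about the world's x, y, z in rad, then the opening, from 0 (shut) to 1 (fully open). In form: [[[x, y, z, rx, ry, rz, hand], ...]]. A call has exactly 5 rows; each row is the pose to reach, as a shift and turn from the pose commanded when the call began; what a row does not reach only later rows make up. A row lasts 1/12 s, in which the tool goes at most 41.7 mm and 7.16 degrees, less where a joint would pass 70% of its speed; a pose out of reach is approached as far as the arm can. A call with a gripper value outside its range is refused whole. The fingers move at their own pace and stop on an object; the grip force is fixed at half the most. Time passes only in rows, so rows that repeat a pose let the fingers close, or fill a call up. It gives the time, the measured TCP pose, the force, the opening and the grip force at its end, in the units of the state.
- get_obs(): the state, without advancing time (a new reading comes with each control period).
- camera(name): name is "side" or "top"; returns a dict with "pixels" (420x560x3 uint8, red, green, blue), "z_map" (420x560 float32, m along the optical axis (not along the pixel's ray), 0 where there is no reading), "camera_matrix" (3x3 intrinsics, pixels), "cam_to_world" (4x4, takes a point from camera to world coordinates). Camera axes: x right, y up, looking along -z (the intrinsics and any distortion apply to the point x, -y, -z); pixel columns grow to the right and rows downward; lengths in m; the calibration is good to about 2 mm. A picture is of the moment at which its call begins.
- hand_in(): hands the job in; it is judged then, once.
The state is a dict: "time_s": time; "q": joint angles; "dq": joint speeds; "joint_efforts": joint torques, N m; "eef_pos": TCP position; "eef_rot": TCP orientation; "wrist_force": force on the tool from outside, world axes, zero at the start; "torque": the same for the moment, N m; "opening": opening from 0.0 (shut) to 1.0 (fully open); "grasp_force": force on a finger pad.
Only numpy, scipy, OpenCV 4.12 (cv2) and the standard library are available. Lean on these libraries where they do the work, as an engineer would, in place of code of your own. Each camera call takes 0.05 s, during which the arm holds its last target. There are 200 camera calls.

## Task

Turn the rotary switch of the ring-light controller clockwise as far as it goes to switch the light on, then draw the chip carrier with the blue tab out of the rack by its tab, without touching the glass of its chip. Hold it up to the inspection camera, tab at the top: the chip window centred on the lens axis 120 mm in front of the lens, and the face with the orange ports turned square to the lens, so the carrier leans as the camera looks down at it. Finish while holding it there, still and clear of everything; touch neither camera nor stand, and leave the other carriers and the things on the bench as they are.

Things in the scene. Friction and masses are not known exactly. Their poses are not given: they have to be found in the camera images.
- lamp_switch (a joint): Ring-light switch: black knob on a round grey plate (68 mm across) on a white controller box (120 x 100 mm, top 62 mm above the bench, blue display on its near side). Value: angle in rad, 0 = off, 1.3 = fully on (end stop); starts at 0 to 0.15. Turns clockwise seen from above about a vertical axis, with light friction (0.04 N m), and stays where it is left.
- lamp_switch_grip (a point): Point on the switch's axis, 99 mm above the bench, in the upper part of its grip bar. The bar is 42 mm long along this point's x, 14 mm thick along y, and its top is 7 mm above the point; z is up. The point turns with the knob; a white line marks the bar's -x end. Under the bar is a round skirt 44 mm across, its top 76 mm above the bench.
- chip: Carrier to inspect: upright grey frame 10 mm thick (x), 45 wide (y), 92 tall (z); blue tab 10 thick, 26 wide, centred on top at z = 92 to 120 mm; 50 to 100 g. Origin: centre of the underside, z up to the tab. Front = +x face: three orange ports (7 mm across, 6 mm proud) 27 mm up; the back has a white label. Stands 20 mm deep in a rack slot, underside 12 mm, tab 104 to 132 mm above the bench.
- window (a point): Centre of the blue-tabbed carrier's chip window, in its frame at (0, 0, 58 mm). The window is 25 mm wide and 48 mm tall (z = 34 to 82 mm); same axes as the carrier.
- tab (a point): Middle of the blue tab, where the carrier is held: in the carrier's frame at (0, 0, 106 mm); pinch it across its 10 mm thickness (the carrier's x).
- chip_glass: The glass chip in the blue-tabbed carrier's window, 4 mm thick, light blue with dark channels, recessed 3 mm on both faces; not to be touched by the fingers. Its origin and axes are those of the carrier.
- rack: Aluminium rack fixed to the bench, 210 mm long (x), 75 wide (y), 32 high, with three slots across it at x = -70, 0 and 70 mm, 20 mm deep and about 0.5 mm wider on each side than a carrier. Origin: centre of the underside. The carriers' axes are parallel to the rack's, their fronts to its +x end; any carrier may be in any slot.
- chip_green: Another carrier of the same size in the rack, with a green tab; leave it alone. Origin: centre of its underside.
- chip_yellow: Another carrier of the same size in the rack, with a yellow tab; leave it alone. Origin: centre of its underside.
- stand: Stand of the inspection camera, fixed: black base plate 18 mm thick from x = -10 to +210 and y = -80 to +80 mm; steel column 28 mm across, 368 mm high at x = 150 mm; clamp 50 mm wide on it at height 310 to 360 mm. Origin: on the bench straight below the lens, z up. The camera head looks to its -x side.
- lens (a point): Centre of the camera's front glass, level with the front of the ring light (80 mm across, 16 thick); in the stand's frame at (0, 0, 250 mm). Its x is the optical axis pointing back into the camera (to the stand's +x, 30 degrees up): the camera looks along -x, 30 degrees below horizontal. y is the stand's y; z is square to both, upwards. The head reaches back 127 mm, 56 mm square.
- focus (a point): Where the chip window must be held: on the optical axis 120 mm in front of the lens; in the stand's frame at (-104, 0, 190 mm), so 190 mm above the bench. Same axes as the lens: rightly presented, the carrier's x and z axes are parallel to this point's x and z, pointing the same way.
- bottle: White reagent bottle with red cap, 76 mm across, 170 mm high; a bystander. Origin: centre of its underside.
- jar: Amber glass jar with blue cap, 68 mm across, 100 mm high; a bystander. Origin: centre of its underside.
- beaker: Empty glass beaker, 68 mm across, 90 mm high; a bystander. Origin: centre of its underside.
- dish: Covered petri dish, 92 mm across, 14 mm high; a bystander. Origin: centre of its underside.
- tweezers: Steel tweezers lying flat, 117 mm long; a bystander. Origin: about the middle, on the bench.

How it is judged:
On the way, in this order (a step that is already met when the one before it is completed fails the run):
1. the ring light is switched fully on, before the carrier is drawn (value of joint lamp_switch above 1.1 rad and z of chip in the frame of rack below 0.02 m), for 0.2 s.
2. the carrier with the blue tab is out of its slot, held by the fingers (z of chip in the frame of rack above 0.035 m and contact force between chip and the fingers above 0.5 N), for 0.2 s.
At the end, for the whole second after the job is handed in: Light switch above 1.1 rad. Fingers hold the blue-tabbed carrier still, clear of rack and stand: window within 15 mm per axis of the point 120 mm before the lens, ports to the lens and tab up, both within 0.25 rad. Other carriers within 15 mm, other loose things within 30 mm of their places (value of joint lamp_switch above 1.1 rad and x of window in the frame of focus between -0.015 and 0.015 m and y of window in the frame of focus between -0.015 and 0.015 m and z of window in the frame of focus between -0.015 and 0.015 m and angle between the x axis of chip and the x axis of focus, either way round below 0.25 rad and angle between the z axis of chip and the z axis of focus, either way round below 0.25 rad and x of lens in the frame of chip above 0.05 m and angle between chip's own z axis and vertical below 1 rad and height (world z) of window above 0.15 m and contact force between chip and the fingers above 0.5 N and contact force between chip and stand below 0.3 N and contact force between chip and rack below 0.3 N and linear speed of chip below 0.03 m/s and angular speed of chip below 0.3 rad/s and distance of each of chip_green, chip_yellow from where it was at the start of the episode below 0.015 m and distance of each of bottle, jar, beaker, dish, tweezers from where it was at the start of the episode below 0.03 m); the arm keeps its last pose, push and grip.
It fails at once if the fingers touch the glass chip (contact force between the fingers and chip_glass above 0.3 N).
It fails at once if the camera or its stand is touched (contact force between any of the fingers, the arm, chip and stand above 1 N).
It fails at once if another carrier is disturbed (distance of any of chip_green, chip_yellow from where it was at the start of the episode above 0.015 m).
It fails at once if a bystander on the bench is pushed or knocked over (distance of any of bottle, jar, beaker, dish, tweezers from where it was at the start of the episode above 0.03 m).
It also fails if it takes over 53 s, if anything falls off the work surface, if the arm or the gripper's body presses on something with over 40 N, if the wrist force passes 120 N, or if a joint passes its speed limit or range.

## Working session

There is one attempt and no reset: what is moved stays moved. The work goes in short steps, Python scripts to look and compute and a tool call to move; the robot and the scene stay as the last step left them, time stands still between calls to the robot, and variables do not carry over. Pictures are saved under pics/ and viewed, at most 10 in all, crops included, and the job is handed in when it is done.

Besides the shell and the picture viewer there is one more tool, called after "Emit:" as name(argument=value, ...), one argument or row to a line, values as JSON. carry_out: Moves the arm, as the interface text tells. Its arguments: {"type":"object","properties":{"plan":{"type":"array","items":{"type":"array","items":{"type":"array","items":{"type":"number"}}}}},"required":["plan"]}

```bash
mkdir -p pics; cat > h.py <<'E'
import numpy as np, cv2
from bench import get_obs, camera, hand_in
def world(c):
    "world point of every pixel from z_map"
    K=c["camera_matrix"]; T=c["cam_to_world"]; z=c["z_map"].astype(float)
    v,u=np.mgrid[:z.shape[0],:z.shape[1]]
    P=np.stack([(u-K[0,2])/K[0,0]*z,-(v-K[1,2])/K[1,1]*z,-z],-1)
    return P@T[:3,:3].T+T[:3,3]
def save(c,n): cv2.imwrite(f"pics/{n}.png",c["pixels"][:,:,::-1])
E
python3 - <<'E'
from h import *
for n in("top","side"):
    c=camera(n); save(c,n+"0"); np.savez(n+"0.npz",**c)
    print(n,c["camera_matrix"].round(1).tolist(),c["cam_to_world"].round(3).tolist())
print(get_obs())
E
```

```text
top [[385.7, 0.0, 285.0], [0.0, 385.7, 209.7], [0.0, 0.0, 1.0]] [[0.008, 0.99, -0.138, 0.4], [-1.0, 0.01, 0.014, -0.066], [0.016, 0.138, 0.99, 1.375], [0.0, 0.0, 0.0, 1.0]]
side [[438.3, 0.0, 277.4], [0.0, 438.3, 205.8], [0.0, 0.0, 1.0]] [[0.891, 0.268, -0.366, 0.172], [-0.453, 0.502, -0.736, -0.895], [-0.014, 0.822, 0.569, 0.794], [0.0, 0.0, 0.0, 1.0]]
{'time_s': 0.1, 'q': array([ 9.17733773e-01,  1.81470301e-01,  1.60787973e+00, -1.15320568e-05,
        1.35382704e+00, -2.06315530e-01]), 'dq': array([ 0.0005232 , -0.0007486 , -0.00312071, -0.00136535,  0.00034519,
       -0.0004501 ]), 'joint_efforts': array([ 6.99022730e-04, -4.45876229e+01, -3.52241063e+01, -2.77851959e-04,
        4.12868714e-03, -6.15962790e-05]), 'eef_pos': array([0.24807249, 0.51812138, 0.19108597]), 'eef_rot': array([-3.24906043e-04,  2.21519292e-01,  9.75155667e-01, -7.22537201e-04]), 'wrist_force': array([-0.3653572 ,  0.73666999,  0.80048679]), 'torque': array([-0.03379361, -0.03247066,  0.0229532 ]), 'grasp_force': 0.0, 'opening': 1.002910253713893}
```

View pics/top0.png

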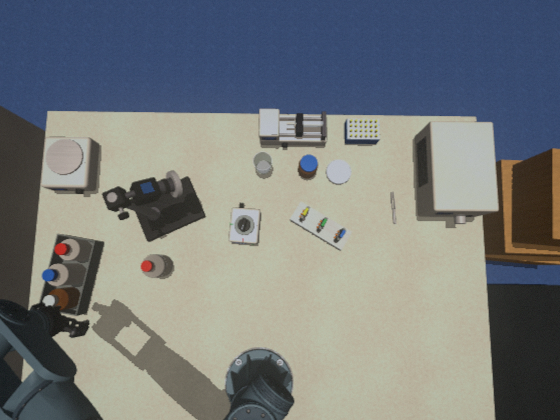

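View pics/side0.png

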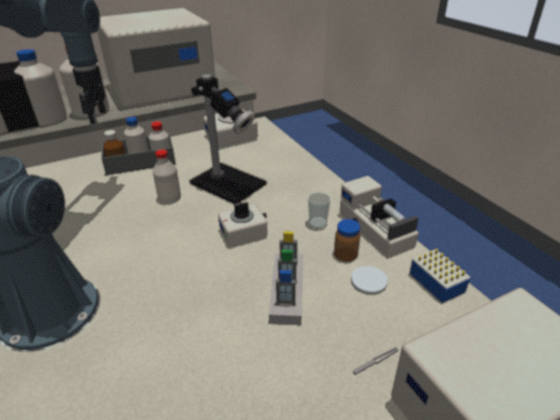

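The top view shows the knob box at (245,225), the rack at (320,226) with the blue tab at (340,235), the stand base at (167,208) with its ring light near (175,183), and the bottle at (153,265). In the side view, the blue tab is at (286,272), the knob at (241,211) and the ring at (243,120).

```bash
python3 - <<'E'
from h import *
D={n:dict(np.load(n+"0.npz")) for n in("top","side")}
tiles=[]
for n,(u,v,w,h) in [("top",(220,195,50,50)),("top",(285,195,70,60)),("side",(205,190,75,60)),("side",(255,220,60,100)),("top",(95,160,120,85)),("side",(185,70,90,70))]:
    t=cv2.resize(D[n]["pixels"][v:v+h,u:u+w],None,fx=min(266/w,290/h),fy=min(266/w,290/h),interpolation=cv2.INTER_CUBIC)
    T=np.zeros((290,266,3),np.uint8);T[:t.shape[0],:t.shape[1]]=t;tiles.append(T)
im=np.vstack([np.hstack(tiles[:3]),np.hstack(tiles[3:])]);cv2.imwrite("pics/crops.png",im[:,:,::-1])
for n,c in D.items():
    W=world(c); hsv=cv2.cvtColor(c["pixels"],cv2.COLOR_RGB2HSV).astype(int); H,S,V=hsv.transpose(2,0,1)
    def rep(name,m):
        k,l,st,ce=cv2.connectedComponentsWithStats(m.astype(np.uint8),connectivity=8)
        for i in range(1,k):
            if st[i,4]>6:
                P=W[l==i]; print(n,name,ce[i].round(1),st[i,4],"med",np.median(P,0).round(4),"rng",np.percentile(P,2,0).round(3),np.percentile(P,98,0).round(3))
    z=W[...,2]; roi=(W[...,0]>.25)&(W[...,0]<.75)&(W[...,1]>-.35)&(W[...,1]<.6)
    rep("blue",roi&(H>100)&(H<130)&(S>130)&(V>70)&(z>.05)&(z<.2))
    rep("green",roi&(H>45)&(H<85)&(S>100)&(V>50)&(z>.05))
    rep("yellow",roi&(H>20)&(H<35)&(S>140)&(V>90)&(z>.08))
    for name,lo,hi,b in[("racktop",.026,.038,(.4,.6,-.3,-.02)),("boxtop",.055,.068,(.35,.55,-.02,.2)),("skirt",.071,.08,(.35,.55,-.02,.2)),("bar",.097,.12,(.35,.55,-.02,.2)),("base",.012,.024,(.3,.6,.2,.5))]:
        m=roi&(z>lo)&(z<hi)&(W[...,0]>b[0])&(W[...,0]<b[1])&(W[...,1]>b[2])&(W[...,1]<b[3])
        P=W[m]
        if len(P)<8: print(n,name,len(P));continue
        r=cv2.minAreaRect(P[:,:2].astype(np.float32)*1000)
        print(n,name,len(P),"rect",np.round(r[0],1),np.round(r[1],1),round(r[2],1),"z",np.median(P[:,2]).round(4))
E
```

```text
top blue [308.3 164.8] 150 med [ 0.733  -0.1616  0.1002] rng [ 0.715 -0.188  0.094] [ 0.75  -0.137  0.104]
top blue [341.9 233.3] 16 med [ 0.4993 -0.2689  0.1312] rng [ 0.49  -0.276  0.127] [ 0.506 -0.263  0.134]
top green [323.3 222.2] 17 med [ 0.5344 -0.2074  0.1328] rng [ 0.525 -0.214  0.129] [ 0.544 -0.202  0.136]
top yellow [305.  211.1] 18 med [ 0.5704 -0.1491  0.1314] rng [ 0.561 -0.156  0.119] [ 0.58  -0.142  0.135]
top racktop 961 rect [ 535.2 -208.3] [210.1  75.8] 59.6 z 0.0321
top boxtop 479 rect [511.1  57.7] [99.8 81.2] 86.7 z 0.0621
top skirt 80 rect [524.2  53.4] [57.9 44.1] 80.7 z 0.0755
top bar 52 rect [530.1  56.5] [13.5 38.6] 81.6 z 0.1062
top base 1280 rect [514.9 295.1] [247.5 219.6] 27.8 z 0.0177
side blue [346.7 227.8] 208 med [ 0.7318 -0.1698  0.0992] rng [ 0.713 -0.192  0.091] [ 0.749 -0.141  0.102]
side blue [285.3 274.8] 106 med [ 0.4978 -0.2723  0.1257] rng [ 0.488 -0.279  0.107] [ 0.508 -0.264  0.133]
side green [286.6 254.4] 112 med [ 0.5332 -0.2122  0.1225] rng [ 0.523 -0.219  0.104] [ 0.545 -0.201  0.133]
side yellow [287.8 236. ] 77 med [ 0.5677 -0.1523  0.121 ] rng [ 0.559 -0.158  0.107] [ 0.577 -0.147  0.132]
side racktop 858 rect [ 534.5 -209.9] [213.8  75. ] 59.3 z 0.0314
side boxtop 460 rect [510.7  54.1] [103.   81.6] 87.3 z 0.0611
side skirt 73 rect [525.   46.1] [22.3 42.9] 61.4 z 0.075
side bar 72 rect [529.2  53.9] [16.3 40.7] 75.5 z 0.1036
side base 878 rect [510.6 293.9] [255.7 223.7] 23.6 z 0.0173
```

View pics/crops.png

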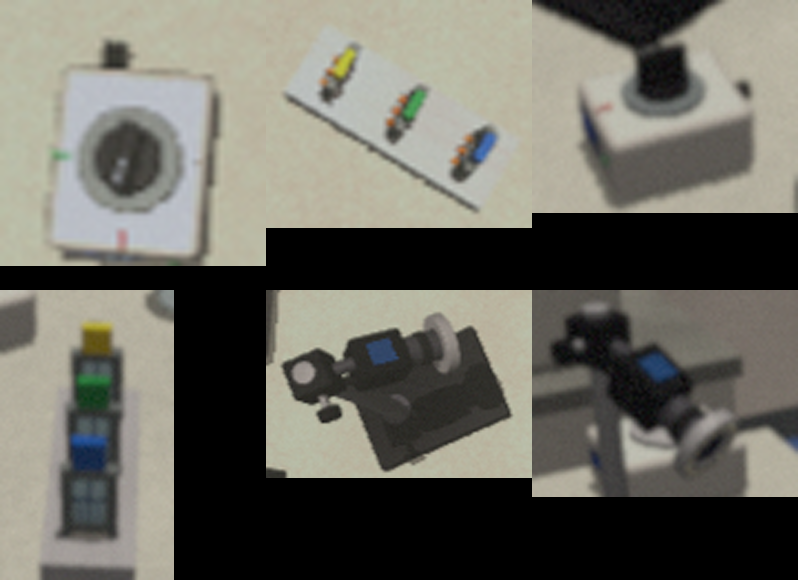

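The crops show the white line at the knob's near end, pointing to the red mark. The orange ports face image left (rack +x, toward yellow), and blue is in the x = -70 slot. Next I refine the knob angle and the stand pose.

```bash
python3 - <<'E'
from h import *
D={n:dict(np.load(n+"0.npz")) for n in("top","side")}
for n,c in D.items():
    W=world(c); z=W[...,2]; V=c["pixels"].max(2).astype(int); x,y=W[...,0],W[...,1]
    m=(z>.010)&(z<.026)&(V<75)&(x>.35)&(x<.7)&(y>.1)&(y<.5)
    k,l,st,ce=cv2.connectedComponentsWithStats(m.astype(np.uint8)); i=1+st[1:,4].argmax()
    P=W[l==i][:,:2].astype(np.float32)*1000
    r=cv2.minAreaRect(P); print(n,"base",len(P),r, "hull",cv2.approxPolyDP(cv2.convexHull(P),8,True)[:,0].round(0).tolist())
    # head: ring (bright) & column
    m=(z>.19)&(z<.31)&(V>95)&(x>.45)&(x<.7)&(y>.12)&(y<.34)
    k,l,st,ce=cv2.connectedComponentsWithStats(m.astype(np.uint8)); i=1+st[1:,4].argmax()
    P=W[l==i]; print("ring",len(P),ce[i].round(1),P.mean(0).round(3),P.min(0).round(3),P.max(0).round(3))
    m=(z>.355)&(z<.38)&(x>.4)&(x<.6)&(y>.25)&(y<.5)
    P=W[m]; print("coltop",len(P), P.mean(0).round(3) if len(P) else "")
    m=(z>.095)&(z<.12)&(x>.49)&(x<.57)&(y>.02)&(y<.09)
    P=W[m][:,:2]*1000; mu=P.mean(0); w,E=np.linalg.eigh(np.cov(P.T)); e=E[:,1]*np.sign(E[0,1])
    b=m&(V>110); print("bar yaw",np.degrees(np.arctan2(e[1],e[0])).round(1),"mean",mu.round(1),"white line",(W[b]*1000).mean(0).round(1) if b.any() else "", b.sum())
    # plate/box colours
    hsv=cv2.cvtColor(c["pixels"],cv2.COLOR_RGB2HSV).astype(int); near=(abs(x-.515)<.08)&(abs(y-.055)<.08)&(z>.055)&(z<.07)
    for nm,mm in[("red",near&((hsv[...,0]<8)|(hsv[...,0]>172))&(hsv[...,1]>90)),("green",near&(abs(hsv[...,0]-65)<20)&(hsv[...,1]>70))]:
        if mm.any(): print(nm,(W[mm]*1000).mean(0).round(1),mm.sum())
E
```

```text
top base 1935 ((590.7033081054688, 328.9298095703125), (155.3794708251953, 215.65023803710938), 25.05417823791504) hull [[698.0, 263.0], [697.0, 284.0], [605.0, 421.0], [576.0, 441.0], [478.0, 393.0], [568.0, 201.0]]
ring 211 [174.5 181.8] [0.632 0.238 0.277] [0.593 0.218 0.237] [0.67  0.279 0.295]
coltop 343 [0.57  0.376 0.361]
bar yaw -11.7 mean [530.3  55.9] white line [520.   57.1 106.6] 4
side base 1430 ((589.2855224609375, 324.9139404296875), (156.49777221679688, 216.17861938476562), 24.201948165893555) hull [[700.0, 260.0], [611.0, 453.0], [478.0, 394.0], [565.0, 198.0]]
ring 122 [243.3 116.5] [0.624 0.229 0.279] [0.592 0.216 0.249] [0.665 0.265 0.291]
coltop 114 [0.568 0.369 0.361]
bar yaw -12.0 mean [528.2  52.5] white line [543.5  52.6 103.6] 7
```

Both views agree on the stand: yaw is about 114.6° and the lens is at (0.632, 0.236). The predicted column position (0.569, 0.372) matches the measured one. The knob is at (0.5295, 0.055) with the bar at yaw -11.8°. I start by rising and heading for the knob.

Emit:
carry_out(
  plan=[
    [[0,0,0.04,0,0,0.08,1],[0,0,0.07,0,0,0.16,1],[0.021,-0.034,0.07,0,0,0.241,1],[0.041,-0.068,0.07,0,0,0.241,1],[0.062,-0.102,0.07,0,0,0.241,1]],
  ],
)

```text
time_s: 0.52
eef_pos: [0.3104, 0.4158, 0.2621]
eef_rot: [0.0, 0.101, 0.995, 0.0]
wrist_force: [0.4, -1.0, 0.3]
opening: 0.996
grasp_force: 0.0
```

Emit:
carry_out(
  plan=[
    [[0.021,-0.034,0,0,0,0,1],[0.041,-0.068,0,0,0,0,1],[0.062,-0.102,0,0,0,0,1],[0.083,-0.136,0,0,0,0,1],[0.103,-0.17,0,0,0,0,1]],
  ],
)

```text
time_s: 0.93
eef_pos: [0.4139, 0.2448, 0.2617]
eef_rot: [-0.0, 0.103, 0.995, -0.0]
wrist_force: [0.5, 1.8, 0.5]
opening: 0.997
grasp_force: 0.0
```

Emit:
carry_out(
  plan=[
    [[0.021,-0.034,0,0,0,0,0.7],[0.041,-0.068,0,0,0,0,0.6],[0.062,-0.102,0,0,0,0,0.5],[0.083,-0.136,-0.02,0,0,0,0.5],[0.1165,-0.192,-0.03,0,0,0,0.5]],
  ],
)

```text
time_s: 1.35
eef_pos: [0.5159, 0.0761, 0.2347]
eef_rot: [-0.001, 0.103, 0.995, 0.0]
wrist_force: [0.1, 1.3, -0.8]
opening: 0.501
grasp_force: 0.0
```

Emit:
carry_out(
  plan=[
    [[0.0136,-0.021,0,0,0,0,0.5],[0.0136,-0.021,-0.04,0,0,0,0.5],[0.0136,-0.021,-0.08,0,0,0,0.5],[0.0136,-0.021,-0.11,0,0,0,0.5],[0.0136,-0.021,-0.11,0,0,0,0.5]],
  ],
)

```text
time_s: 1.77
eef_pos: [0.5241, 0.0568, 0.1192]
eef_rot: [-0.007, 0.103, 0.995, 0.0]
wrist_force: [-1.0, 0.4, -1.1]
opening: 0.496
grasp_force: 0.0
```

```bash
python3 - <<'E'
from h import *
o=get_obs(); print(o["eef_pos"],o["q"].round(3))
t=[]
for n,(u,v,w,h) in [("top",(205,185,80,70)),("side",(190,140,110,110))]:
    c=camera(n); a=cv2.resize(c["pixels"][v:v+h,u:u+w],(400,400)); t.append(a)
cv2.imwrite("pics/knob1.png",np.hstack(t)[:,:,::-1])
E
```

```text
[0.52407081 0.05684337 0.11916227] [-0.117  0.163  1.783 -0.     1.208 -1.481]
```

View pics/knob1.png

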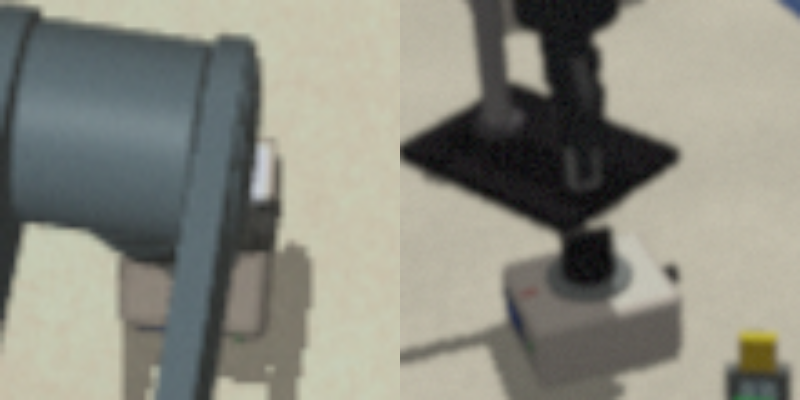

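The side crop shows a fingertip at about (585,185), straight above the knob bar at (588,250). The top view is hidden by the arm. Next I descend and close.

Emit:
carry_out(
  plan=[
    [[0,0,0,0,0,0,0.5],[0,0,-0.02,0,0,0,0.5],[0,0,-0.038,0,0,0,0.5],[0,0,-0.038,0,0,0,0.5],[0,0,-0.038,0,0,0,0.5]],
  ],
)

```text
time_s: 2.28
eef_pos: [0.5306, 0.0567, 0.0901]
eef_rot: [0.001, 0.103, 0.995, -0.0]
wrist_force: [0.6, -0.4, 0.3]
opening: 0.505
grasp_force: 0.0
```

Emit:
carry_out(
  plan=[
    [[-0.001,-0.002,-0.005,0,0,0,0.3],[-0.001,-0.002,-0.005,0,0,0,0],[-0.001,-0.002,-0.005,0,0,0,0],[-0.001,-0.002,-0.005,0,0,0,0],[-0.001,-0.002,-0.005,0,0,0,0]],
  ],
)

```text
time_s: 2.7
eef_pos: [0.5291, 0.0546, 0.084]
eef_rot: [0.0, 0.103, 0.995, -0.0]
wrist_force: [-0.7, -0.1, -1.3]
opening: 0.003
grasp_force: 0.0
```

The fingers shut fully (opening 0.003) without meeting the bar, so I look again.

```bash
python3 - <<'E'
from h import *
o=get_obs(); print(o["eef_pos"],o["opening"],o["grasp_force"])
t=[]
for n,(u,v,w,h) in [("top",(195,175,100,80)),("side",(190,140,110,110))]:
    c=camera(n); a=cv2.resize(c["pixels"][v:v+h,u:u+w],(400,400)); t.append(a)
    # project TCP
    T=np.linalg.inv(c["cam_to_world"]); p=T[:3,:3]@o["eef_pos"]+T[:3,3]; K=c["camera_matrix"]
    print(n,K[0,0]*p[0]/-p[2]+K[0,2], K[1,1]*p[1]/p[2]+K[1,2])
cv2.imwrite("pics/knob2.png",np.hstack(t)[:,:,::-1])
E
```

```text
[0.52914513 0.05455067 0.08397489] 0.0028614191286088306 0.0
top 243.4623284586245 224.4423094396383
side 241.12835699869777 209.63400240256482
```

View pics/knob2.png

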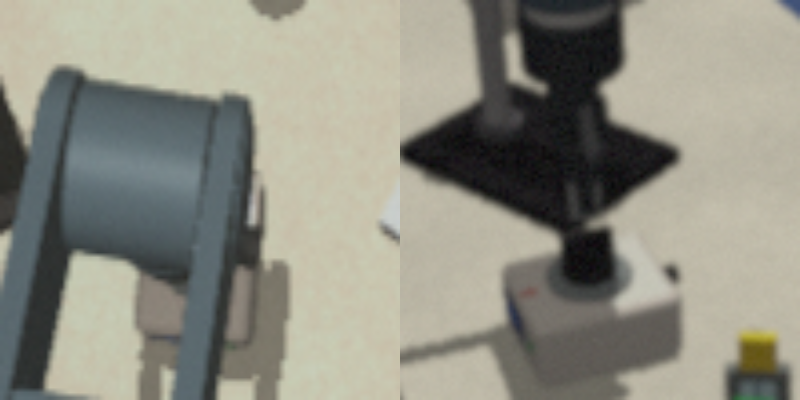

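```bash
python3 - <<'E'
from h import *
o=get_obs(); c=camera("side"); W=world(c)
for v in range(184,216,2): print(v,[tuple((W[v,u]*1000).astype(int)) for u in range(234,248,2)])
print(o["eef_pos"],o["opening"])
E
```

```text
184 [(np.int64(518), np.int64(65), np.int64(166)), (np.int64(515), np.int64(42), np.int64(179)), (np.int64(508), np.int64(7), np.int64(200)), (np.int64(510), np.int64(0), np.int64(203)), (np.int64(516), np.int64(0), np.int64(202)), (np.int64(520), np.int64(-1), np.int64(202)), (np.int64(528), np.int64(2), np.int64(197))]
186 [(np.int64(594), np.int64(279), np.int64(18)), (np.int64(517), np.int64(47), np.int64(169)), (np.int64(507), np.int64(7), np.int64(194)), (np.int64(512), np.int64(5), np.int64(194)), (np.int64(518), np.int64(7), np.int64(191)), (np.int64(524), np.int64(9), np.int64(188)), (np.int64(530), np.int64(9), np.int64(187))]
188 [(np.int64(589), np.int64(267), np.int64(18)), (np.int64(515), np.int64(44), np.int64(165)), (np.int64(510), np.int64(16), np.int64(182)), (np.int64(518), np.int64(21), np.int64(177)), (np.int64(524), np.int64(23), np.int64(174)), (np.int64(529), np.int64(21), np.int64(174)), (np.int64(533), np.int64(17), np.int64(175))]
190 [(np.int64(584), np.int64(255), np.int64(19)), (np.int64(519), np.int64(56), np.int64(151)), (np.int64(513), np.int64(25), n
[... 3446 characters left out ...]
]
212 [(np.int64(510), np.int64(63), np.int64(76)), (np.int64(513), np.int64(53), np.int64(81)), (np.int64(518), np.int64(51), np.int64(81)), (np.int64(524), np.int64(51), np.int64(79)), (np.int64(528), np.int64(46), np.int64(81)), (np.int64(534), np.int64(47), np.int64(78)), (np.int64(540), np.int64(46), np.int64(77))]
214 [(np.int64(509), np.int64(61), np.int64(71)), (np.int64(513), np.int64(55), np.int64(73)), (np.int64(517), np.int64(50), np.int64(75)), (np.int64(521), np.int64(45), np.int64(77)), (np.int64(529), np.int64(50), np.int64(71)), (np.int64(533), np.int64(44), np.int64(73)), (np.int64(538), np.int64(42), np.int64(73))]
[0.52894287 0.05460013 0.08369286] -0.00024124071591556835
```

```bash
python3 - <<'E'
from h import *
for n in("top","side"):
    W=world(dict(np.load(n+"0.npz"))); P=W.reshape(-1,3)
    d=np.hypot(P[:,0]-.248,P[:,1]-.518); m=(d<.09)&(P[:,2]>.15)&(P[:,2]<.33); Q=P[m]
    print(n,len(Q)); 
    for z in np.arange(.15,.33,.01):
        q=Q[(Q[:,2]>=z)&(Q[:,2]<z+.01)]
        if len(q): print(round(z,2),len(q),q.min(0).round(3),q.max(0).round(3))
o=get_obs(); print(o)
c=camera("side"); W=world(c); P=W.reshape(-1,3); d=np.hypot(P[:,0]-.529,P[:,1]-.0546)
for z in np.arange(.106,.25,.008):
    q=P[(d<.06)&(P[:,2]>=z)&(P[:,2]<z+.008)]
    if len(q): print("now",z.round(3),len(q),q.min(0).round(3),q.max(0).round(3))
E
```

```text
top 319
0.24 9 [0.233 0.471 0.245] [0.279 0.558 0.249]
0.25 20 [0.229 0.465 0.251] [0.28  0.565 0.26 ]
0.26 18 [0.229 0.466 0.26 ] [0.281 0.557 0.27 ]
0.27 10 [0.231 0.464 0.27 ] [0.279 0.558 0.279]
0.28 12 [0.232 0.465 0.28 ] [0.289 0.573 0.29 ]
0.29 63 [0.209 0.447 0.29 ] [0.292 0.582 0.3  ]
0.3 73 [0.207 0.447 0.3  ] [0.291 0.58  0.31 ]
0.31 55 [0.209 0.449 0.31 ] [0.291 0.575 0.32 ]
0.32 59 [0.209 0.45  0.32 ] [0.29  0.575 0.33 ]
side 529
0.24 29 [0.219 0.467 0.243] [0.279 0.564 0.25 ]
0.25 42 [0.218 0.463 0.25 ] [0.277 0.564 0.26 ]
0.26 50 [0.218 0.46  0.26 ] [0.279 0.56  0.27 ]
0.27 52 [0.218 0.461 0.27 ] [0.279 0.568 0.28 ]
0.28 43 [0.207 0.453 0.281] [0.288 0.572 0.29 ]
0.29 70 [0.207 0.444 0.29 ] [0.29  0.577 0.3  ]
0.3 74 [0.207 0.444 0.3  ] [0.29  0.577 0.31 ]
0.31 84 [0.207 0.449 0.31 ] [0.29  0.577 0.32 ]
0.32 85 [0.208 0.448 0.32 ] [0.29  0.576 0.33 ]
{'time_s': 2.85, 'q': array([-1.20512059e-01,  2.10910543e-01,  1.80809244e+00,  2.48032755e-05,
        1.12230843e+00, -1.48549629e+00]), 'dq': array([-0.00049265,  0.00107771,  0.00194013, -0.00010877, -0.00077463,
    
[... 727 characters left out ...]
146]
now 0.146 20 [0.52  0.038 0.146] [0.538 0.058 0.154]
now 0.154 10 [0.517 0.038 0.154] [0.532 0.051 0.161]
now 0.162 11 [0.512 0.024 0.165] [0.536 0.066 0.169]
now 0.17 20 [0.512 0.017 0.17 ] [0.533 0.062 0.178]
now 0.178 12 [0.51  0.012 0.18 ] [0.533 0.044 0.185]
now 0.186 33 [0.51  0.004 0.186] [0.541 0.07  0.194]
now 0.194 28 [ 0.507 -0.002  0.194] [0.543 0.065 0.202]
now 0.202 32 [ 0.507 -0.005  0.202] [0.543 0.064 0.21 ]
now 0.21 45 [ 0.507 -0.004  0.21 ] [0.544 0.074 0.218]
now 0.218 50 [0.507 0.002 0.218] [0.549 0.071 0.226]
now 0.226 50 [0.507 0.005 0.226] [0.545 0.07  0.234]
now 0.234 31 [0.512 0.008 0.234] [0.532 0.039 0.242]
now 0.242 26 [0.513 0.014 0.242] [0.54  0.025 0.25 ]
```

The depth map shows the real fingertips about 38 mm above the reported TCP. Shut here, they are at 0.122 against 0.084 reported. At the start, open, they were at 0.243 against an expected 0.205. Horizontally they agree. So the fingers shut above the bar, and I open and go 38 mm lower, allowing for that offset from now on.

Emit:
carry_out(
  plan=[
    [[0,0,0,0,0,0,0.5],[0,0,0,0,0,0,0.5],[0,0,-0.012,0,0,0,0.5],[0,0,-0.024,0,0,0,0.5],[0,0,-0.036,0,0,0,0.5]],
  ],
)

```text
time_s: 3.32
eef_pos: [0.5283, 0.0547, 0.0458]
eef_rot: [-0.0, 0.103, 0.995, -0.0]
wrist_force: [-0.2, -0.3, -1.2]
opening: 0.496
grasp_force: 0.0
```

Emit:
carry_out(
  plan=[
    [[0,0,0,0,0,0,0.3],[0,0,0,0,0,0,0],[0,0,0,0,0,0,0],[0,0,0,0,0,0,0],[0,0,0,0,0,0,0]],
  ],
)

```text
time_s: 3.73
eef_pos: [0.5278, 0.0561, 0.0464]
eef_rot: [-0.001, 0.103, 0.995, 0.001]
wrist_force: [1.2, 5.6, -8.3]
opening: 0.148
grasp_force: 59.9
```

The bar is gripped at 12.6 mm with 60 N. I turn it clockwise by 1.2 rad in total.

Emit:
carry_out(
  plan=[
    [[0,0,0,0,0,-0.12,0],[0,0,0,0,0,-0.24,0],[0,0,0,0,0,-0.36,0],[0,0,0,0,0,-0.48,0],[0,0,0,0,0,-0.6,0]],
  ],
)

```text
time_s: 4.15
eef_pos: [0.5281, 0.0568, 0.0464]
eef_rot: [-0.001, 0.395, 0.919, 0.001]
wrist_force: [3.5, 9.8, -9.9]
opening: 0.148
grasp_force: 59.7
```

Emit:
carry_out(
  plan=[
    [[0,0,0,0,0,-0.12,0],[0,0,0,0,0,-0.24,0],[0,0,0,0,0,-0.36,0],[0,0,0,0,0,-0.48,0],[0,0,0,0,0,-0.6,0]],
  ],
)

```text
time_s: 4.57
eef_pos: [0.5287, 0.0572, 0.0464]
eef_rot: [-0.001, 0.649, 0.761, 0.002]
wrist_force: [5.6, 12.0, -10.8]
opening: 0.148
grasp_force: 65.0
```

```bash
python3 -c "
from h import *
o=get_obs();print(o['eef_rot'],o['torque'],o['wrist_force'],o['q'])"
```

```text
[-0.00116424  0.64858507  0.7611394   0.00168926] [ 2.01207362 -0.79275836  1.37318848] [  5.63792197  12.02743419 -10.80853295] [-0.11836058  0.26679445  1.82777502  0.00473764  1.047094   -0.28007469]
```

Emit:
carry_out(
  plan=[
    [[0,0,0,0,0,-0.06,0],[0,0,0,0,0,-0.06,0],[0,0,0,0,0,-0.06,0],[0,0,0,0,0,-0.06,0],[0,0,0,0,0,-0.06,0]],
  ],
)

```text
time_s: 4.98
eef_pos: [0.5287, 0.0572, 0.0465]
eef_rot: [-0.001, 0.667, 0.745, 0.001]
wrist_force: [5.1, 11.1, -11.0]
opening: 0.151
grasp_force: 84.8
```

```bash
python3 -c "
from h import *
o=get_obs();print(o['eef_pos'],o['eef_rot'],o['torque'],o['wrist_force'])"
```

```text
[0.52874809 0.05722327 0.04650926] [-0.00077339  0.66718174  0.74489358  0.00121692] [ 1.93226562 -0.78355971  2.20733488] [  5.11172605  11.07153147 -10.973024  ]
```

The torque rose from 1.4 to 2.2 N m and the grip was loaded, so the switch is at its end stop. I release it, rise and travel to the blue carrier.

Emit:
carry_out(
  plan=[
    [[0,0,0,0,0,0,0.5],[0,0,0,0,0,0,0.5],[0,0,0.03,0,0,0,0.5],[0,0,0.07,0,0,0,0.5],[0,0,0.11,0,0,0,0.5]],
  ],
)

```text
time_s: 5.4
eef_pos: [0.5277, 0.0544, 0.1581]
eef_rot: [-0.001, 0.669, 0.743, -0.001]
wrist_force: [1.0, 0.2, 0.4]
opening: 0.498
grasp_force: 0.0
```

Emit:
carry_out(
  plan=[
    [[0,-0.03,0.02,0,0,0.12,0.5],[0,-0.07,0.02,0,0,0.24,0.5],[-0.005,-0.11,0.02,0,0,0.36,0.5],[-0.01,-0.15,0.02,0,0,0.48,0.5],[-0.015,-0.19,0.02,0,0,0.6,0.5]],
  ],
)

```text
time_s: 5.82
eef_pos: [0.5151, -0.1264, 0.1785]
eef_rot: [0.001, 0.431, 0.902, -0.0]
wrist_force: [0.7, -0.2, -0.2]
opening: 0.5
grasp_force: 0.0
```

Emit:
carry_out(
  plan=[
    [[-0.004,-0.04,0,0,0,0.12,0.5],[-0.008,-0.08,0,0,0,0.24,0.5],[-0.015,-0.12,0,0,0,0.33,0.5],[-0.015,-0.135,0,0,0,0.33,0.5],[-0.015,-0.135,0,0,0,0.33,0.5]],
  ],
)

```text
time_s: 6.23
eef_pos: [0.4997, -0.2639, 0.178]
eef_rot: [0.001, 0.282, 0.959, -0.001]
wrist_force: [0.5, -0.4, -0.5]
opening: 0.5
grasp_force: 0.0
```

```bash
python3 - <<'E'
from h import *
o=get_obs(); print(o["eef_pos"],o["eef_rot"],o["opening"],o["q"].round(2)); w,x,y,z=o["eef_rot"]; print("yaw y",np.degrees(2*np.arctan2(y,x))-90)
t=[]
c=camera("side"); W=world(c); P=W.reshape(-1,3); d=np.hypot(P[:,0]-o["eef_pos"][0],P[:,1]-o["eef_pos"][1])
for z in np.arange(.15,.25,.01):
    q=P[(d<.06)&(P[:,2]>=z)&(P[:,2]<z+.01)]
    if len(q): print(z.round(3),len(q),q.min(0).round(3),q.max(0).round(3))
t.append(cv2.resize(c["pixels"][170:310,190:330],(400,400)))
c=camera("top"); t.append(cv2.resize(c["pixels"][150:290,220:360],(400,400)))
W=world(c);P=W.reshape(-1,3);q=P[(P[:,2]>.097)&(P[:,2]<.11)&(abs(P[:,0]-.529)<.03)&(abs(P[:,1]-.055)<.03)][:,:2]
if len(q)>9: w,E=np.linalg.eigh(np.cov(q.T)); print("bar yaw",np.degrees(np.arctan2(*E[::-1,1])),q.mean(0),len(q))
cv2.imwrite("pics/chip1.png",np.hstack(t)[:,:,::-1])
E
```

```text
[ 0.49965655 -0.26393201  0.17798203] [ 6.03403986e-04  2.82381388e-01  9.59301709e-01 -7.86154126e-04] 0.4999709338774125 [-0.7   0.17  1.65 -0.    1.32 -1.69]
yaw y 57.19521351262662
0.21 5 [ 0.479 -0.291  0.218] [ 0.522 -0.248  0.22 ]
0.22 29 [ 0.476 -0.296  0.22 ] [ 0.499 -0.281  0.23 ]
0.23 50 [ 0.475 -0.299  0.23 ] [ 0.521 -0.249  0.24 ]
0.24 39 [ 0.476 -0.296  0.24 ] [ 0.52  -0.252  0.249]
bar yaw 100.82965693347414 [0.53038832 0.05627493] 53
```

View pics/chip1.png

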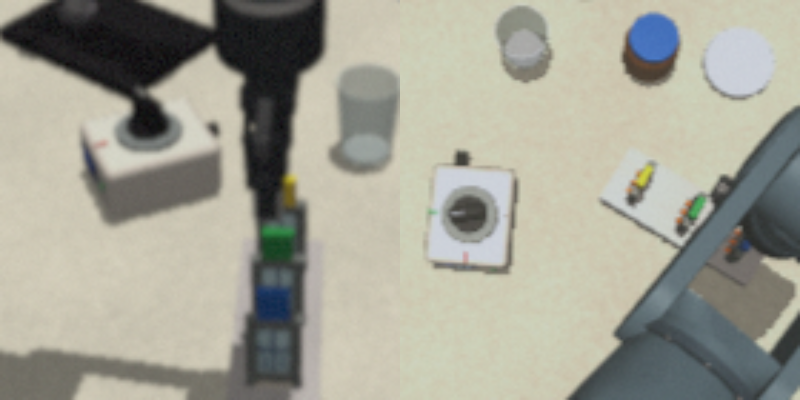

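The side crop shows the open fingers above and behind the blue tab, with the tab at crop (272,303). In the top crop the switch's white line now points left to the green mark. The bar's yaw is about -79°, a relative turn of about 75°, so it is fully on. I descend on the tab.

Emit:
carry_out(
  plan=[
    [[-0.001,-0.0055,0,0,0,0.038,0.5],[-0.001,-0.0055,-0.03,0,0,0.038,0.5],[-0.001,-0.0055,-0.06,0,0,0.038,0.5],[-0.001,-0.0055,-0.06,0,0,0.038,0.5],[-0.001,-0.0055,-0.06,0,0,0.038,0.5]],
  ],
)

```text
time_s: 6.75
eef_pos: [0.4985, -0.2623, 0.1162]
eef_rot: [-0.002, 0.26, 0.966, 0.001]
wrist_force: [0.1, 0.3, 0.7]
opening: 0.501
grasp_force: 0.0
```

```bash
python3 - <<'E'
from h import *
o=get_obs(); print(o["eef_pos"]); w,x,y,z=o["eef_rot"]; print("yaw y",np.degrees(2*np.arctan2(y,x))-90)
c=camera("side"); W=world(c); H=cv2.cvtColor(c["pixels"],cv2.COLOR_RGB2HSV).astype(int); P=W.reshape(-1,3)
m=(H[...,0]>100)&(H[...,0]<130)&(H[...,1]>130)&(H[...,2]>70)&(abs(W[...,0]-.5)<.05)&(abs(W[...,1]+.27)<.05)
print("tab",np.median(W[m],0),m.sum(),W[m].min(0).round(3),W[m].max(0).round(3))
u=np.array([np.cos(np.radians(59.4)),np.sin(np.radians(59.4))])
R=(P[:,:2]-o["eef_pos"][:2]); a=R@u; b=R@[-u[1],u[0]]
for z in np.arange(.14,.2,.01):
    s=(np.hypot(a,b)<.06)&(P[:,2]>=z)&(P[:,2]<z+.01)
    if s.any(): print(z.round(3),s.sum(),"along close",a[s].min().round(3),a[s].max().round(3),"across",b[s].min().round(3),b[s].max().round(3))
cv2.imwrite("pics/chip2.png",cv2.resize(c["pixels"][190:310,220:340],(500,500),interpolation=cv2.INTER_CUBIC)[:,:,::-1])
E
```

```text
[ 0.49845312 -0.26233768  0.11621797]
yaw y 59.813951066222074
tab [ 0.49703188 -0.27272658  0.12134514] 117 [ 0.486 -0.28   0.103] [ 0.509 -0.263  0.134]
0.15 9 along close -0.03 -0.026 across -0.009 0.006
0.16 20 along close -0.035 -0.026 across -0.011 0.008
0.17 38 along close -0.038 -0.026 across -0.011 0.008
0.18 26 along close -0.037 -0.028 across -0.011 0.008
0.19 6 along close -0.038 0.028 across -0.011 0.009
```

View pics/chip2.png

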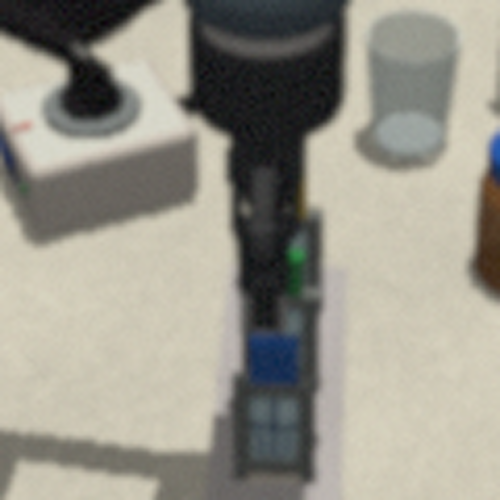

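The crop shows the near finger just this side of the blue tab at crop (275,358), clear of the green carrier. The reading is 7 mm off in y, so I correct it and check.

Emit:
carry_out(
  plan=[
    [[0,0,0,0,0,0,0.5],[0,0,0,0,0,0,0.5],[0,0,0,0,0,0,0.5],[0,-0.005,0,0,0,0,0.5],[0,-0.005,0,0,0,0,0.5]],
  ],
)

```text
time_s: 7.22
eef_pos: [0.4997, -0.2711, 0.1182]
eef_rot: [0.001, 0.261, 0.965, -0.0]
wrist_force: [-0.9, -0.6, 0.6]
opening: 0.499
grasp_force: 0.0
```

Emit:
carry_out(
  plan=[
    [[0,0,0,0,0,0,0.5],[0,0,0,0,0,0,0.5],[0,0,0,0,0,0,0.5],[0,0,0,0,0,0,0.5],[0,0,0,0,0,0,0.5]],
  ],
)

```text
time_s: 7.63
eef_pos: [0.4992, -0.27, 0.1173]
eef_rot: [-0.0, 0.261, 0.965, 0.0]
wrist_force: [-0.7, 0.5, 0.9]
opening: 0.501
grasp_force: 0.0
```

Emit:
carry_out(
  plan=[
    [[0,0,-0.017,0,0,0,0.5],[0,0,-0.034,0,0,0,0.5],[0,0,-0.051,0,0,0,0.5],[0,0,-0.051,0,0,0,0.5],[0,0,-0.051,0,0,0,0.5]],
  ],
)

```text
time_s: 8.05
eef_pos: [0.4986, -0.2694, 0.0656]
eef_rot: [-0.001, 0.261, 0.965, 0.001]
wrist_force: [0.7, 0.6, -0.4]
opening: 0.501
grasp_force: 0.0
```

Emit:
carry_out(
  plan=[
    [[0,0,0,0,0,0,0.4],[0,0,0,0,0,0,0.25],[0,0,0,0,0,0,0],[0,0,0,0,0,0,0],[0,0,0,0,0,0,0]],
  ],
)

```text
time_s: 8.47
eef_pos: [0.5002, -0.2707, 0.0678]
eef_rot: [0.001, 0.261, 0.965, -0.001]
wrist_force: [-0.1, 0.9, 5.2]
opening: 0.105
grasp_force: 59.4
```

Emit:
carry_out(
  plan=[
    [[0,0,0.01,0,0,0,0],[0,0,0.02,0,0,0,0],[0,0,0.03,0,0,0,0],[0,0,0.05,0,0,0,0],[0,0,0.08,0,0,0,0]],
  ],
)

```text
time_s: 8.88
eef_pos: [0.4972, -0.2684, 0.1453]
eef_rot: [-0.003, 0.261, 0.965, 0.001]
wrist_force: [0.2, -0.2, -0.7]
opening: 0.105
grasp_force: 58.7
```

Emit:
carry_out(
  plan=[
    [[0,0,0.03,0,0,0,0],[0,0,0.06,0,0,0,0],[0,0,0.09,0,0,0,0],[0,0,0.09,0,0,0,0],[0,0,0.09,0,0,0,0]],
  ],
)

```text
time_s: 9.3
eef_pos: [0.5001, -0.2707, 0.2396]
eef_rot: [0.002, 0.261, 0.965, -0.001]
wrist_force: [-0.4, 0.1, -2.1]
opening: 0.104
grasp_force: 58.7
```

```bash
python3 - <<'E'
from h import *
o=get_obs(); print(o["eef_pos"],o["eef_rot"],o["q"].round(2),o["opening"],o["grasp_force"])
c=camera("side"); W=world(c); H=cv2.cvtColor(c["pixels"],cv2.COLOR_RGB2HSV).astype(int)
for nm,lo,hi,s in[("blue",100,130,130),("green",45,85,100),("yellow",20,35,140)]:
    m=(H[...,0]>lo)&(H[...,0]<hi)&(H[...,1]>s)&(H[...,2]>60)&(abs(W[...,0]-.53)<.08)&(abs(W[...,1]+.21)<.1)&(W[...,2]>.09)
    if m.any(): print(nm,np.median(W[m],0).round(4),m.sum(),W[m].min(0).round(3),W[m].max(0).round(3))
cv2.imwrite("pics/lift.png",cv2.resize(c["pixels"][160:320,210:370],(560,560),interpolation=cv2.INTER_CUBIC)[:,:,::-1])
E
```

```text
[ 0.50012197 -0.27068008  0.23958712] [ 0.00214497  0.2608826   0.96536756 -0.00106984] [-0.7   0.13  1.57 -0.    1.44 -1.75] 0.10395889009495701 58.73084485530853
green [ 0.5314 -0.2124  0.1115] 49 [ 0.523 -0.219  0.104] [ 0.542 -0.207  0.123]
```

View pics/lift.png

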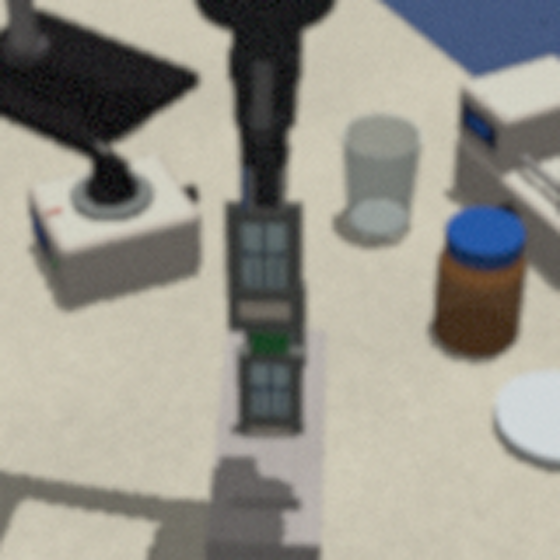

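The carrier hangs free from the fingers at crop (265,270), and the green carrier is still in its place. I carry it to a standoff short of the camera while turning it by 0.96 rad.

Emit:
carry_out(
  plan=[
    [[0.02,0.034,0,0,0,0.12,0],[0.04,0.068,0,0,0,0.24,0],[0.06,0.102,0,0,0,0.36,0],[0.08,0.136,0,0,0,0.48,0],[0.1,0.17,0,0,0,0.6,0]],
  ],
)

```text
time_s: 9.77
eef_pos: [0.5985, -0.098, 0.2343]
eef_rot: [-0.002, -0.039, 0.999, 0.001]
wrist_force: [0.3, -1.5, 0.1]
opening: 0.105
grasp_force: 58.8
```

Emit:
carry_out(
  plan=[
    [[0.02,0.034,0,0,0,0.12,0],[0.04,0.068,0,0,0,0.24,0],[0.06,0.102,0,0,0,0.36,0],[0.08,0.136,0,0,0,0.363,0],[0.105,0.17,0.005,0,0,0.363,0]],
  ],
)

```text
time_s: 10.18
eef_pos: [0.7021, 0.0715, 0.2378]
eef_rot: [-0.003, -0.216, 0.976, 0.001]
wrist_force: [0.5, -0.6, -0.9]
opening: 0.103
grasp_force: 58.8
```

Emit:
carry_out(
  plan=[
    [[0,0,0,0,0,0,0],[0,0,0,0.1,0.045,0,0],[0,0,0,0.2,0.09,0,0],[0,0,0,0.3,0.136,0,0],[0,0,0,0.39,0.178,0,0]],
  ],
)

```text
time_s: 10.6
eef_pos: [0.7031, 0.0693, 0.2403]
eef_rot: [-0.046, -0.211, 0.953, 0.211]
wrist_force: [-0.2, 0.3, -0.7]
opening: 0.101
grasp_force: 59.0
```

```bash
python3 - <<'E'
from h import *
from scipy.spatial.transform import Rotation as R
o=get_obs(); r=R.from_quat(np.roll(o["eef_rot"],-1)).as_matrix(); print(o["eef_pos"],o["q"].round(2),"\n",r.round(3))
y=np.radians(114.6); ux=np.array([np.cos(y),np.sin(y),0]); uz=np.array([0,0,1]); c,s=np.cos(np.pi/6),.5
fx=c*ux+s*uz; fz=-s*ux+c*uz; fy=np.cross(fz,fx)
print("want tool y",fx.round(3),"tool z",(-fz).round(3))
D=np.stack([-fy*0+np.cross(fx,-fz),fx,-fz],1); print("turn still",R.from_matrix(D@r.T).as_rotvec().round(3))
E
```

```text
[0.70312436 0.06932164 0.24029215] [-0.24  0.61  1.01  0.34  1.8  -2.22] 
 [[-0.907 -0.383 -0.176]
 [-0.421  0.822  0.383]
 [-0.002  0.422 -0.907]]
want tool y [-0.361  0.787  0.5  ] tool z [-0.208  0.455 -0.866]
turn still [ 0.08   0.038 -0.005]
```

Emit:
carry_out(
  plan=[
    [[0,0,0,0.04,0.019,0,0],[0,0,0,0.08,0.038,0,0],[0,0,0,0.08,0.038,0,0],[0,0,0,0.08,0.038,0,0],[0,0,0,0.08,0.038,0,0]],
  ],
)

```text
time_s: 11.02
eef_pos: [0.7033, 0.0698, 0.2405]
eef_rot: [-0.055, -0.209, 0.944, 0.25]
wrist_force: [0.3, -0.4, -0.7]
opening: 0.104
grasp_force: 59.0
```

```bash
cat >> h.py <<'E'
from scipy.spatial.transform import Rotation as Rot
def look(name):
    o=get_obs(); r=Rot.from_quat(np.roll(o["eef_rot"],-1)).as_matrix(); w=o["eef_pos"]-.0022*r[:,2]
    print("tcp",o["eef_pos"].round(4),"pred window",w.round(4))
    t=[]
    for n in("top","side"):
        c=camera(n); np.savez(f"{name}_{n}.npz",**c); T=np.linalg.inv(c["cam_to_world"]); K=c["camera_matrix"]; W=world(c)
        im=cv2.resize(c["pixels"],None,fx=5,fy=5,interpolation=cv2.INTER_CUBIC)
        px=lambda p:(lambda q:(K[0,0]*q[0]/-q[2]+K[0,2],K[1,1]*q[1]/q[2]+K[1,2]))(T[:3,:3]@p+T[:3,3])
        # chip-frame coordinates (predicted) of points near the prediction
        C=np.stack([r[:,1],np.cross(-r[:,2],r[:,1]),-r[:,2]],1)
        Q=(W.reshape(-1,3)-w)@C; m=(abs(Q[:,0])<.035)&(abs(Q[:,1])<.05)&(Q[:,2]>-.09)&(Q[:,2]<.05); Q=Q[m]
        print(n,"px",np.round(px(w),1),len(Q))
        for z in np.arange(-.09,.05,.01):
            s=(Q[:,2]>=z)&(Q[:,2]<z+.01)
            if s.any(): print("  z",z.round(2),s.sum(),"x",np.percentile(Q[s,0],[5,50,95]).round(3),"y",np.percentile(Q[s,1],[2,98]).round(3))
        u,v=np.array(px(w)).astype(int); cv2.circle(im,(u*5+2,v*5+2),4,(255,0,255),-1)
        x0,y0=min(max(u-40,0),480),min(max(v-40,0),340); t.append(im[y0*5:y0*5+400,x0*5:x0*5+400])
    cv2.imwrite(f"pics/{name}.png",np.hstack(t)[:,:,::-1])
E
python3 -c "
from h import *
look('stand1')"
```

```text
tcp [0.7033 0.0698 0.2405] pred window [0.7038 0.0688 0.2424]
top px [235.3 161.4] 240
  z -0.07 1 x [0.003 0.003 0.003] y [0.011 0.011]
  z -0.06 17 x [0.001 0.004 0.005] y [-0.018  0.024]
  z -0.05 19 x [0.001 0.005 0.007] y [-0.02   0.023]
  z -0.04 21 x [0.001 0.005 0.011] y [-0.019  0.023]
  z -0.03 40 x [0.001 0.005 0.011] y [-0.017  0.024]
  z -0.02 24 x [0.    0.004 0.006] y [-0.02   0.024]
  z -0.01 28 x [0.001 0.004 0.006] y [-0.02   0.024]
  z -0.0 28 x [-0.002  0.003  0.007] y [-0.02   0.023]
  z 0.01 26 x [0.001 0.004 0.006] y [-0.02   0.024]
  z 0.02 16 x [-0.001  0.005  0.007] y [-0.02   0.023]
  z 0.03 9 x [-0.     0.006  0.006] y [0.01  0.024]
  z 0.04 11 x [0.007 0.011 0.018] y [-0.007  0.011]
side px [293.5 143.4] 252
  z -0.06 15 x [-0.005 -0.004  0.002] y [-0.016  0.025]
  z -0.05 22 x [-0.005 -0.004  0.002] y [-0.018  0.025]
  z -0.04 19 x [-0.005 -0.004  0.005] y [-0.012  0.027]
  z -0.03 31 x [-0.005 -0.004  0.007] y [-0.018  0.025]
  z -0.02 20 x [-0.005 -0.002  0.003] y [-0.02   0.026]
  z -0.01 26 x [-0.005 -0.003  0.004] y [-0.021  0.027]
  z -0.0 24 x [-0.005 -0.002  0.003] y [-0.019  0.026]
  z 0.01 22 x [-0.005 -0.002  0.004] y [-0.017  0.026]
  z 0.02 14 x [-0.005 -0.003  0.004] y [-0.008  0.026]
  z 0.03 27 x [-0.005 -0.001  0.004] y [-0.     0.027]
  z 0.04 32 x [-0.014 -0.002  0.016] y [0.001 0.016]
```

View pics/stand1.png

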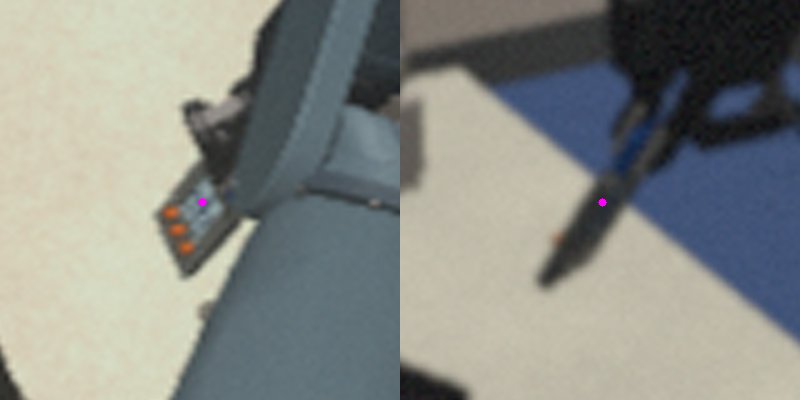

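The pictures show the orange ports facing the camera and the predicted window point on the chip window. The depth points lie within 2 mm of the predicted carrier, so the along-tool offset is confirmed. I make the final approach now.

Emit:
carry_out(
  plan=[
    [[-0.006,0.016,-0.012,0,0,0,0],[-0.012,0.032,-0.024,0,0,0,0],[-0.018,0.048,-0.036,0,0,0,0],[-0.023,0.062,-0.045,0,0,0,0],[-0.027,0.0735,-0.052,0,0,0,0]],
  ],
)

```text
time_s: 11.53
eef_pos: [0.6757, 0.1449, 0.1891]
eef_rot: [-0.054, -0.209, 0.944, 0.25]
wrist_force: [-0.3, -0.7, 0.5]
opening: 0.107
grasp_force: 59.0
```

Emit:
carry_out(
  plan=[
    [[0,0,0,0,0,0,0],[0,0,0,0,0,0,0],[0,0,0,0,0,0,0],[0,0,0,0,0,0,0],[0,0,0,0,0,0,0]],
  ],
)

```text
time_s: 11.95
eef_pos: [0.6776, 0.1418, 0.19]
eef_rot: [-0.053, -0.208, 0.944, 0.25]
wrist_force: [-0.7, 0.6, -0.8]
opening: 0.108
grasp_force: 58.9
```

```bash
python3 -c "
from h import *
look('final')
y=np.radians(114.6); ux=np.array([np.cos(y),np.sin(y),0]); F=np.array([.6316,.236,0])-.104*ux+[0,0,.19]
fx=.866*ux+[0,0,.5]; fz=-.5*ux+[0,0,.866]; o=get_obs()
r=Rot.from_quat(np.roll(o['eef_rot'],-1)).as_matrix(); d=o['eef_pos']-.0022*r[:,2]-F
print('focus',F,'err xyz in focus',d@fx,d@np.cross(fz,fx),d@fz,'ang',np.arccos(r[:,1]@fx),np.arccos(-r[:,2]@fz),abs(o['dq']).max())"
```

```text
tcp [0.6776 0.1418 0.19  ] pred window [0.678  0.1408 0.1919]
top px [213.8 173.4] 161
  z -0.06 16 x [0.002 0.004 0.005] y [-0.016  0.023]
  z -0.05 12 x [0.003 0.005 0.007] y [-0.02   0.023]
  z -0.04 18 x [0.    0.005 0.011] y [-0.019  0.024]
  z -0.03 35 x [0.    0.005 0.011] y [-0.017  0.023]
  z -0.02 24 x [0.    0.003 0.005] y [-0.019  0.024]
  z -0.01 22 x [-0.     0.003  0.006] y [-0.021  0.024]
  z -0.0 20 x [0.    0.004 0.006] y [-0.018  0.022]
  z 0.01 12 x [0.001 0.003 0.007] y [-0.019  0.003]
  z 0.04 2 x [0.012 0.013 0.014] y [0.005 0.006]
side px [274.  151.1] 226
  z -0.06 12 x [-0.006 -0.005  0.001] y [-0.011  0.025]
  z -0.05 19 x [-0.006 -0.005  0.003] y [-0.015  0.026]
  z -0.04 22 x [-0.007 -0.005  0.002] y [-0.016  0.026]
  z -0.03 26 x [-0.006 -0.004  0.004] y [-0.019  0.026]
  z -0.02 21 x [-0.006 -0.003  0.002] y [-0.017  0.026]
  z -0.01 26 x [-0.006 -0.003  0.003] y [-0.019  0.025]
  z -0.0 18 x [-0.005 -0.003  0.004] y [-0.017  0.025]
  z 0.01 20 x [-0.006 -0.004  0.002] y [-0.02   0.027]
  z 0.02 12 x [-0.006 -0.004  0.003] y [-0.     0.024]
  z 0.03 22 x [-0.006 -0.002  0.003] y [0.006 0.028]
  z 0.04 28 x [-0.017 -0.006  0.014] y [-0.001  0.017]
focus [0.6748932  0.14143944 0.19      ] err xyz in focus -0.0005927986541902814 -0.002443935745871706 0.0021456808171231257 ang 0.010641819087269588 0.009587645343066031 0.003946847004515194
```

View pics/final.png

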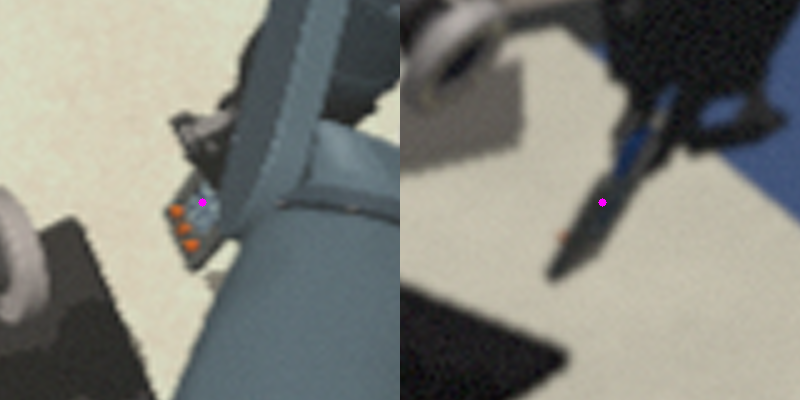

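The carrier is square to the lens, clear of the stand and still, with about 3 mm of error. I hand it in.

```bash
python3 -c "
from h import *
print(hand_in())"
```

```text
the job is handed in; nothing more can be done
None
```

The light is switched on to its end stop, and the blue-tabbed carrier is held still at the inspection camera, about 3 mm from the focus point by my measurement; the job is handed in, but no verdict came back.

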